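# Feel for the bait hole and hold the block ready to fill

### The arm

A 6-joint arm with a two-finger parallel gripper is mounted at the origin on the work surface. World frame = base frame: x ahead of the robot, y to its left, z up, the work surface at z = 0. Lengths are in mm, angles in rad, forces in N, time in s.
With the tool pointing down it reaches from about 375 to 900 mm from the base axis. Payload 3.1 kg.
Tool frame: the origin (TCP) lies on the centre line of the jaws, within the pads' length; the fingertips stand 14 mm ahead of it and the grasp point (between the pads) lies 5 mm behind it; z points along the fingers, y is the direction in which the jaws open and shut (so a half turn about z gives the same grasp; the last joint's range is limited). The gripper opens to 85 mm and grips with 20 to 120 N. Pads are 22 mm wide; open, the fingers measure 114 mm over their backs; the gripper's body (76 mm by 85 mm) begins 54 mm behind the grasp point. The pads swing forward as they close: fully open they stand 13 mm farther back than shut.
Start: joints at [-1.355, 0.527, 1.433, -0, 1.181, -0.178], TCP at [239.833, -577.128, 245.31] pointing down, gripper open.
Joint ranges: [-3.08, 3.08], [-0.75, 2.2], [0.22, 2.44], [-1.43, 4.57], [0, 2.65], [-2.85, 2.85]. Speed limits (rad/s): [2.79, 2.79, 3.14, 3.14, 3.14, 3.14].

### API

Orientations are given as a unit quaternion [w, x, y, z].
In Python, from plant import read_state, capture, calibration, r, find_in gives the robot as it stands.
- The arm moves only by the tool jog_arm, never from a script. Its argument "targets" is a list of rows, each an object with "grip": the finger opening in m, from 0 to 0.0854; "linear": the shift along the tool's x, y, z in m, a list of three; "rot": the turn, a rotation vector about the tool's x, y, z in rad, a list of three. In form: [{"grip": grip, "linear": [dx, dy, dz], "rot": [wx, wy, wz]}, ...]. A call has 1 to 5 rows; each row is the pose to reach, as a shift and turn from the pose measured when the call began, along the tool's axes at that moment; what a row does not reach only later rows make up. A row lasts 1/10 s, in which the tool goes at most 50 mm and 8.59 degrees, less where a joint would pass 70% of its speed; a pose out of reach is approached as far as the arm can. A call with a gripper value outside its range is refused whole. The fingers move at their own pace and stop on an object; "force" is the grip in N (left out, the last holds). Time passes only in rows, so rows that repeat a pose let the fingers close. It gives the time, the measured TCP pose, the force and the opening at its end, in the units of the state.
- read_state(): the state, without advancing time (a new reading comes with each control period).
- capture(name): name is "side" or "top"; returns the picture (480x640x3 uint8, red, green, blue); there is no depth.
- calibration(name): a dict with "vfov" (degrees; the focal length in pixels is half the picture's height over the tangent of half this angle, whatever the lens; pixels are square), "cx", "cy" (the principal point, pixels), "cam_to_world" (4x4, takes a point from camera to world coordinates). Camera axes: x right, y down, z forward; pixel columns grow to the right and rows downward; lengths in mm; the calibration is good to about 2 mm. A picture is of the moment at which its call begins. calibration takes no time and is no camera call.
- r.close_job(): hands the job in, once; it reports no verdict.
Trained networks look in the newest picture that a camera, given by its name, has taken for a name from the list of things; names that differ only in an ending like _2 or _b are one class to them, and where a whole thing is asked for, a point or a joint stands for the part that bears it (a point fixed in the world has none). Each returns a list of dicts, best first, with "conf" (0 to 1); they miss things now and then, are a little off and sometimes report something else, mostly with a low value. They report only what shows in the picture. A call takes as long as a camera call. They do not tell look-alikes from the thing itself.
- find_in(camera, label): "location" ([x, y, z] in mm, in world coordinates, good to about 4 mm: the middle of the surface that is visible of it).
The state is a dict: "clock": time; "joint_positions": joint angles; "qd": joint speeds; "joint_efforts": joint torques, N m; "tool_pos": TCP position; "orientation": TCP orientation; "ft_force": force on the tool from outside, world axes, zero at the start; "torque": the same for the moment, N m; "gripper_width": finger opening in mm.
Only numpy, scipy, OpenCV 4.12 (cv2) and the standard library are available. Lean on these libraries where they do the work, as an engineer would, in place of code of your own. Each camera call takes 0.05 s, during which the arm holds its last target. There are 200 camera calls.

### The job

Make the wooden bait block ready for refilling the trap: pick it up from the blue riser, find the end with the blind hole, and slide that hole level over the depth gauge's peg until the hole's floor gently pushes the sprung peg in and stays there a moment, which shows that the hole is clear. Then draw it off, turn the block hole-up and finish while still holding it upright and still in the gripper, at least 12 cm clear of the table and touching nothing else. Do not ram the gauge, and leave the jar, mug, spring balance and hand lens where they are.

Things in the scene. Friction and masses are not known exactly. Their poses are not given: they have to be found in the camera images.
- block_center (a point): Centre of the bait block: mid-brown wood, 40 x 40 mm square, 80 mm long, about 0.09 kg; at the start it lies on a long side on top of the riser, turned any way. One square end has a round blind hole 24 mm across, 35 mm deep, on the long axis; the other end is plain. z runs along the block, out of the hole (mouth 40 mm along +z, plain end 40 mm along -z); x, y square to its long sides.
- hole_floor (a point): Centre of the floor of the block's blind hole: 5 mm from the block's centre towards the hole's mouth, 35 mm inside it. Axes as the block's.
- block: The bait block itself; the origin is its centre, z along the block and out of the hole.
- peg_tip (a point): Rounded tip of the depth gauge's steel peg: 14 mm thick, level, 100 mm above the table, 50 mm out from the gauge's plate. x points from the tip back along the peg into the plate, z up. The peg is sprung: pushed along x it gives up to 12 mm (1.2 N to start, 4.8 N at the end) and comes back by itself; this point moves with it.
- peg (a joint): How far the gauge's peg is pushed in: 0 m at rest, 0.012 m fully in.
- gauge: Depth gauge, fixed to the table: grey base 140 x 90 x 10 mm, upright aluminium plate 60 mm wide, 12 mm thick, its top 125 mm above the table, steel peg sticking out of its front 100 mm up. Origin on the table below the plate's front face; the peg points along -x.
- riser: Blue riser, fixed, a solid plinth 120 x 120 x 60 mm; the block starts on its flat top (60 mm above the table) and may be set down there to change grip. Origin at the centre of its underside.
- jar: Bystander, loose: amber jar with green cap, 70 mm across, 100 mm tall. Leave it where it is. Origin at the middle of its underside.
- balance: Bystander, loose: black tubular spring balance lying flat, about 260 mm long, 18 mm thick. Leave it where it is. Origin at the middle of its underside.
- lens: Bystander, loose: black hand lens lying flat, 68 mm across, handle to 120 mm from its centre, 8 mm thick. Leave it where it is. Origin at the underside of the round part's centre.
- mug: Bystander, loose: white mug, 80 mm across, 90 mm tall, handle to 30 mm outside. Leave it where it is. Origin at the middle of its underside.
There are look-alikes about, which are no part of the job. Of the things that look like the block, the larger one is meant. There is more than one size of the riser; the job needs the smaller.

How it is judged:
By the outcome, as a careful person would: the job done as asked, in the order asked, and still so for the second after the job is handed in, while the arm keeps its last pose, push and grip.
It also fails if it takes over 72 s, if anything falls off the work surface, if the arm or the gripper's body presses on something with over 40 N, if the wrist force passes 120 N, or if a joint passes its speed limit or range.

## Working session

There is one attempt and no reset: what is moved stays moved. The work goes in short steps, Python scripts to look and compute and a tool call to move; the robot and the scene stay as the last step left them, time stands still between calls to the robot, and variables do not carry over. Pictures are saved under pics/ and viewed, about 8 in all and at most 12, crops included, and the job is handed in when it is done.

Besides the shell and the picture viewer there is one more tool, called after ">>>" as a command line: name --argument value ..., lists and objects as JSON in quotes. jog_arm: Moves the arm, as the interface text tells. Its arguments: {"type":"object","properties":{"targets":{"type":"array"},"force":{"type":"number"}},"required":["targets"]}

```bash
mkdir -p pics; ls
python3 - <<'E'
from plant import *
import cv2,numpy as np
np.set_printoptions(precision=3,suppress=True)
for n in ("side","top"):
    im=capture(n); cv2.imwrite(f"pics/{n}0.png",im[...,::-1]); c=calibration(n); print(n,c["vfov"],c["cx"],c["cy"]);print(np.array(c["cam_to_world"]))
    for l in ("block","riser","gauge","peg_tip","block_center","hole_floor","jar","mug","balance","lens"):
        print(l,[(np.round(d["location"]).tolist(),round(d["conf"],2)) for d in find_in(n,l)])
print(read_state())
E
```

```text
pics
side 57.58838127730891 315.9011313838128 238.33261640851006
[[ -0.999  -0.004   0.04  533.884]
 [ -0.036   0.564  -0.825 909.817]
 [ -0.019  -0.826  -0.564 612.67 ]
 [  0.      0.      0.      1.   ]]
block [([484.0, 118.0, 93.0], 0.8), ([433.0, 253.0, 28.0], 0.79)]
riser [([491.0, 574.0, 81.0], 0.84), ([476.0, 174.0, 51.0], 0.77)]
gauge [([522.0, -248.0, 27.0], 0.97)]
peg_tip [([537.0, -221.0, 104.0], 0.6)]
block_center [([432.0, 252.0, 25.0], 0.81), ([685.0, -84.0, 63.0], 0.73), ([483.0, 120.0, 89.0], 0.65)]
hole_floor [([429.0, 254.0, 30.0], 0.91), ([483.0, 123.0, 93.0], 0.57)]
jar [([610.0, 368.0, 72.0], 0.61)]
mug [([686.0, -82.0, 57.0], 0.89)]
balance [([481.0, 371.0, 13.0], 0.55)]
lens [([421.0, -91.0, 6.0], 0.62)]
top 56.154986635534996 313.3800323928982 242.64681806447138
[[  -0.01    -0.987    0.161  362.956]
 [  -1.       0.007   -0.014  134.908]
 [   0.013   -0.162   -0.987 1191.732]
 [   0.       0.       0.       1.   ]]
block [([426.0, 246.0, 31.0], 0.84), ([478.0, 107.0, 96.0], 0.59)]
riser [([464.0, 126.0, 61.0], 0.74)]
gauge [([522.0, -252.0, 11.0], 0.96)]
peg_tip [([531.0, -242.0, 108.0], 0.6)]
block_center [([430.0, 244.0, 34.0], 0.69), ([476.0, 107.0, 100.0], 0.66), ([687.0, -120.0, 38.0], 0.17)]
hole_floor [([426.0, 246.0, 30.0], 0.77), ([477.0, 107.0, 101.0], 0.67), ([477.0, 368.0, 15.0], 0.51)]
jar [([604.0, 336.0, 103.0], 0.6)]
mug [([689.0, -120.0, 39.0], 0.88)]
balance [([475.0, 367.0, 16.0], 0.63)]
lens [([446.0, -81.0, 6.0], 0.58)]
{'clock': 1.1, 'joint_positions': array([-1.355,  0.527,  1.433,  0.   ,  1.181, -0.178]), 'qd': array([ 0.002, -0.   ,  0.   ,  0.002,  0.002, -0.   ]), 'joint_efforts': array([ -0.002, -44.234, -17.842,  -0.   ,   0.001,   0.   ]), 'tool_pos': array([ 239.849, -577.123,  245.322]), 'orientation': array([0.   , 0.981, 0.196, 0.   ]), 'ft_force': array([-0.74 ,  0.252,  0.179]), 'torque': array([-0.007,  0.008,  0.001]), 'gripper_width': 85.51442019691228}
```

View pics/side0.png

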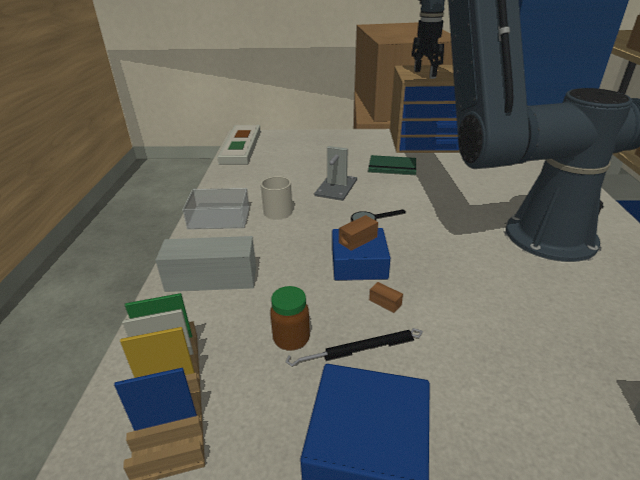

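View pics/top0.png

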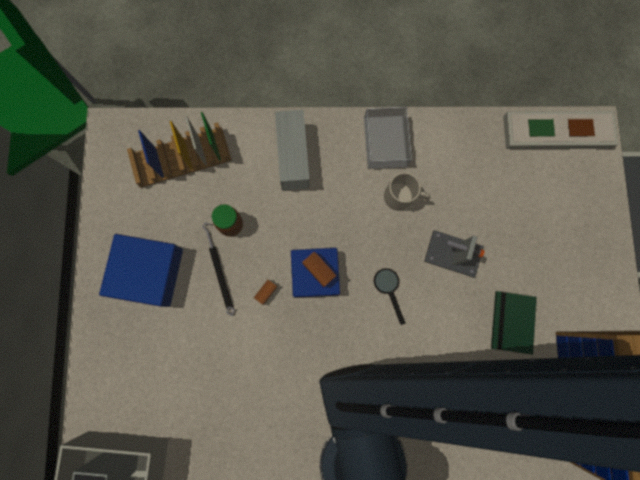

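The side view shows the large brown block on the small blue riser at (359,233), a smaller brown one on the table at (386,297), and the gauge at (336,175). In the top view they are at (320,268), (266,292) and (455,253). The one on the small riser is larger, so it fits. I'll enlarge to confirm it and find the hole end.

Run:
```python
import cv2,numpy as np
s=cv2.imread("pics/side0.png");t=cv2.imread("pics/top0.png")
def c(im,x,y,w,h,k=(400,300)): return cv2.resize(im[y:y+h,x:x+w],k,interpolation=cv2.INTER_CUBIC)
a=np.hstack([c(s,320,210,80,60),c(s,300,145,80,60)]);b=np.hstack([c(t,280,240,80,60),c(t,415,222,80,60)])
cv2.imwrite("pics/crop1.png",np.vstack([a,b]))
```

```text
(no output)
```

View pics/crop1.png

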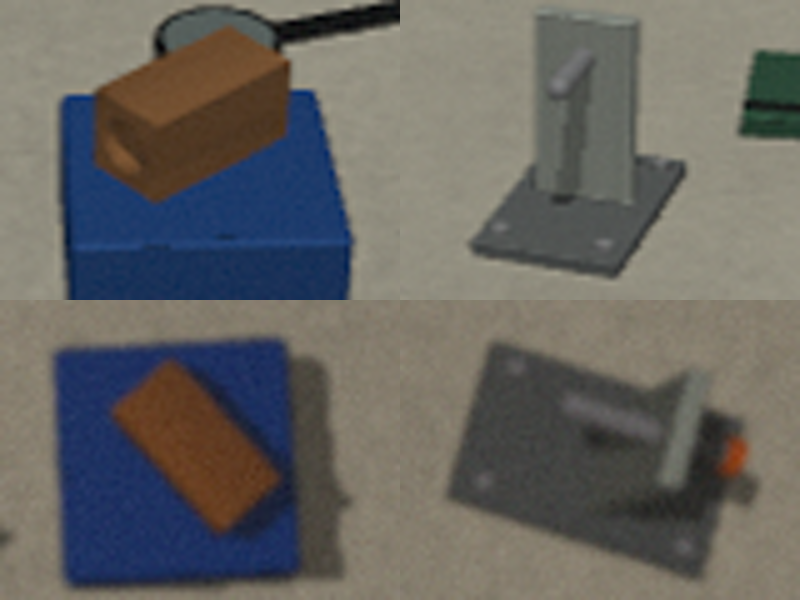

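The block on the small riser is the one meant. Its hole shows at side crop (120,148), which is its +x/+y end. The peg points roughly +y, with its tip at top crop (568,403).

```bash
cat > h.py <<'E'
from plant import *
import numpy as np,cv2
from scipy.spatial.transform import Rotation as R
np.set_printoptions(precision=3,suppress=True)
def ray(n,u,v):
    c=calibration(n);f=240/np.tan(np.radians(c["vfov"]/2));M=np.array(c["cam_to_world"])
    return M[:3,3],M[:3,:3]@np.array([(u-c["cx"])/f,(v-c["cy"])/f,1])
def onz(n,u,v,z):
    o,d=ray(n,u,v);return o+d*(z-o[2])/d[2]
def proj(n,p):
    c=calibration(n);f=240/np.tan(np.radians(c["vfov"]/2));M=np.array(c["cam_to_world"])
    q=M[:3,:3].T@(np.asarray(p,float)-M[:3,3]);return np.array([c["cx"]+f*q[0]/q[2],c["cy"]+f*q[1]/q[2]])
def tri(a,b):
    o1,d1=ray("side",*a);o2,d2=ray("top",*b)
    s=np.linalg.lstsq(np.c_[d1,-d2],o2-o1,rcond=None)[0];p,q=o1+s[0]*d1,o2+s[1]*d2
    return (p+q)/2,np.linalg.norm(p-q)
def pose():
    s=read_state();q=s["orientation"];return np.array(s["tool_pos"]),R.from_quat([q[1],q[2],q[3],q[0]]),s
def plan(p,Rm):
    "shift (m) and rotvec, in tool axes, from the present pose to p (mm), Rm"
    t,o,s=pose();return o.inv().apply(np.asarray(p)-t)/1000,(o.inv()*Rm).as_rotvec()
E
python3 - <<'E'
from h import *
T=lambda x,y,x0,y0:(x0+x/5-.4,y0+y/5-.4)
bt=np.array([onz("top",*T(x,y-300,280,240),100) for x,y in [(170,360),(280,478),(222,533),(112,412)]])
print("block top",bt,bt.mean(0),[np.linalg.norm(bt[i]-bt[i-1]) for i in range(4)])
a=(bt[0]+bt[3]-bt[1]-bt[2])/2;print("hole yaw",np.degrees(np.arctan2(a[1],a[0])))
g=np.array([onz("top",*T(x-400,y-300,415,222),10) for x,y in [(497,343),(745,415),(700,578),(450,498)]])
print("base",g,g.mean(0),[np.linalg.norm(g[i]-g[i-1]) for i in range(4)])
for a in (g[1]-g[0],g[2]-g[3]): print("x yaw",np.degrees(np.arctan2(a[1],a[0])))
print("tip",tri(T(557-400,88,300,145),T(566-400,403-300,415,222)), onz("top",*T(566-400,403-300,415,222),100))
print("peg root",onz("top",*T(661-400,434-300,415,222),100))
print("plate top corners",[onz("top",*T(x-400,y-300,415,222),125) for x,y in [(690,370),(665,483),(707,373),(680,487)]])
print("side plate",[tri(T(537-400,12,300,145),T(693-400,371-300,415,222)),tri(T(638-400,20,300,145),T(664-400,483-300,415,222))])
r_=np.array([onz("top",*T(x,y-300,280,240),60) for x,y in [(55,350),(288,340),(300,572),(68,583)]]);print("riser",r_.mean(0))
E
```

```text
block top [[519.327 118.611 100.   ]
 [460.954  65.662 100.   ]
 [434.516  94.237 100.   ]
 [493.903 147.175 100.   ]] [477.175 106.421 100.   ] [np.float64(38.24027129930921), np.float64(78.81031494797017), np.float64(38.929549737212405), np.float64(79.55645130426984)]
hole yaw 41.96131481434811
base [[ 587.753 -206.403   10.   ]
 [ 547.65  -337.407   10.   ]
 [ 460.686 -307.33    10.   ]
 [ 504.253 -176.943   10.   ]] [ 525.085 -257.021   10.   ] [np.float64(88.54478771206745), np.float64(137.00437362688163), np.float64(92.01889722582231), np.float64(137.4729446158691)]
x yaw -107.0202396118455
x yaw -108.47632768345203
tip (array([ 540.865, -212.568,  101.773]), np.float64(1.8060305559038734)) [ 540.241 -213.011  100.   ]
peg root [ 524.413 -259.139  100.   ]
plate top corners [array([ 551.922, -266.249,  125.   ]), array([ 496.927, -250.502,  125.   ]), array([ 550.388, -274.418,  125.   ]), array([ 494.937, -257.607,  125.   ])]
side plate [(array([ 552.657, -268.404,  123.422]), np.float64(1.892323427312997)), (array([ 496.596, -249.455,  126.502]), np.float64(0.29154366838993734))]
riser [473.929 114.558  60.   ]
```

Both ends check out: the block centre is (477,106), top face 79x39 mm, hole yaw 42°. The peg tip is at about (540.5,-213,100), axis yaw about -107.7°. I'll grip with tool -x along the hole, so that joint 6 ends near 0 at the gauge.

>>> jog_arm --targets '[{"grip": 0.085, "linear": [0.033, -0.037, 0], "rot": [0, 0, -0.148]}, {"grip": 0.085, "linear": [0.066, -0.075, 0], "rot": [0, 0, -0.296]}, {"grip": 0.085, "linear": [0.1, -0.112, 0], "rot": [0, 0, -0.444]}, {"grip": 0.085, "linear": [0.133, -0.15, 0], "rot": [0, 0, -0.592]}, {"grip": 0.085, "linear": [0.166, -0.187, 0], "rot": [0, 0, -0.74]}]'

```text
clock: 1.6
tool_pos: [321.5, -339.5, 245.5]
orientation: [0.0, 0.842, 0.539, 0.0]
ft_force: [1.4, -0.4, 0.0]
gripper_width: 85.0
```

Run:
```python
from h import *
t,o,s=pose();print(s["joint_positions"],t,s["clock"],o.as_matrix())
print(o.inv().apply(np.array([477.,106,200])-t)/1000)
```

```text
[-1.052  0.316  1.815  0.     1.01  -0.621] [ 321.528 -339.489  245.483] 1.6 [[ 0.418  0.908  0.   ]
 [ 0.908 -0.418 -0.   ]
 [-0.     0.001 -1.   ]]
[ 0.47  -0.045  0.045]
```

>>> jog_arm --targets '[{"grip": 0.085, "linear": [0.045, -0.005, 0], "rot": [0, 0, -0.148]}, {"grip": 0.085, "linear": [0.09, -0.01, 0], "rot": [0, 0, -0.296]}, {"grip": 0.085, "linear": [0.135, -0.015, 0], "rot": [0, 0, -0.444]}, {"grip": 0.085, "linear": [0.18, -0.02, 0], "rot": [0, 0, -0.592]}, {"grip": 0.085, "linear": [0.225, -0.02, 0], "rot": [0, 0, -0.74]}]'

```text
clock: 2.1
tool_pos: [397.4, -124.8, 245.7]
orientation: [0.0, 0.588, 0.809, -0.0]
ft_force: [0.3, -0.1, -0.1]
gripper_width: 84.9
```

Run:
```python
from h import *
t,o,s=pose();print(s["joint_positions"],t,s["clock"])
print(o.inv().apply(np.array([477.,106,200])-t)/1000)
```

```text
[-0.574  0.246  1.927 -0.     0.967 -0.888] [ 397.428 -124.847  245.734] 2.1
[0.195 0.147 0.046]
```

>>> jog_arm --targets '[{"grip": 0.085, "linear": [0.039, 0.029, 0], "rot": [0, 0, -0.148]}, {"grip": 0.085, "linear": [0.078, 0.059, 0], "rot": [0, 0, -0.296]}, {"grip": 0.085, "linear": [0.117, 0.088, 0], "rot": [0, 0, -0.444]}, {"grip": 0.085, "linear": [0.156, 0.118, 0], "rot": [0, 0, -0.592]}, {"grip": 0.085, "linear": [0.195, 0.147, 0], "rot": [0, 0, -0.74]}]'

```text
clock: 2.6
tool_pos: [477.7, 108.1, 246.0]
orientation: [0.001, 0.252, 0.968, -0.0]
ft_force: [0.6, -1.2, -0.1]
gripper_width: 85.0
```

>>> jog_arm --targets '[{"grip": 0.085, "linear": [0, 0, 0.01], "rot": [0, 0, -0.148]}, {"grip": 0.085, "linear": [0, 0, 0.02], "rot": [0, 0, -0.296]}, {"grip": 0.085, "linear": [0, 0, 0.03], "rot": [0, 0, -0.444]}, {"grip": 0.085, "linear": [0, 0, 0.04], "rot": [0, 0, -0.592]}, {"grip": 0.085, "linear": [0, 0, 0.046], "rot": [0, 0, -0.74]}]'

```text
clock: 3.1
tool_pos: [477.6, 108.3, 199.4]
orientation: [0.001, -0.118, 0.993, -0.0]
ft_force: [-0.4, 0.4, -0.1]
gripper_width: 85.3
```

```bash
cat > go.py <<'E'
from h import *
import sys
x,y,z,yaw=map(float,sys.argv[1:5])
c,sn=np.cos(np.radians(yaw)),np.sin(np.radians(yaw))
d=R.from_matrix(np.array([[c,sn,0],[sn,-c,0],[0,0,-1.]]))
t,o,s=pose();l,w=plan([x,y,z],d);print(s["clock"],t,"q",s["joint_positions"],"shift",l.round(4),"rot",w.round(4),"w",s["gripper_width"])
E
python3 go.py 477.2 106.4 150 -138
```

```text
3.1 [477.552 108.287 199.431] q [-0.005  0.415  1.815 -0.001  0.91  -1.811] shift [ 0.001 -0.002  0.049] rot [-0.001  0.001 -0.497] w 85.26638928167927
```

>>> jog_arm --targets '[{"grip": 0.085, "linear": [0.001, -0.002, 0.01], "rot": [0, 0, -0.125]}, {"grip": 0.085, "linear": [0.001, -0.002, 0.02], "rot": [0, 0, -0.25]}, {"grip": 0.085, "linear": [0.001, -0.002, 0.03], "rot": [0, 0, -0.375]}, {"grip": 0.085, "linear": [0.001, -0.002, 0.04], "rot": [0, 0, -0.497]}, {"grip": 0.085, "linear": [0.001, -0.002, 0.05], "rot": [0, 0, -0.497]}]'

```text
clock: 3.6
tool_pos: [477.4, 106.1, 149.2]
orientation: [0.001, -0.358, 0.934, -0.001]
ft_force: [-0.3, -0.1, 0.0]
gripper_width: 85.2
```

```bash
python3 go.py 477.2 106.4 82 -138
python3 - <<'E'
from h import *
s,t=capture("side"),capture("top")
a=cv2.resize(s[170:290,290:450],(400,300),interpolation=cv2.INTER_CUBIC);b=cv2.resize(t[210:330,240:400],(400,300),interpolation=cv2.INTER_CUBIC)
cv2.imwrite("pics/pre.png",np.hstack([a,b])[...,::-1])
E
```

```text
3.6 [477.448 106.072 149.158] q [-0.01   0.499  1.862 -0.001  0.778 -2.313] shift [0.    0.001 0.067] rot [-0.002  0.001 -0.   ] w 85.15463492530846
```

View pics/pre.png

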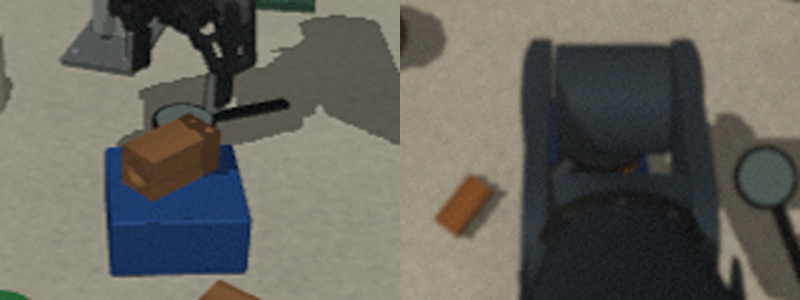

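The gripper hovers over the block with its jaws across the block's width; in the left crop the hole is still at about (135,178). Next I descend and grip.

>>> jog_arm --targets '[{"grip": 0.085, "linear": [0, 0, 0.02], "rot": [0, 0, 0]}, {"grip": 0.085, "linear": [0, 0, 0.04], "rot": [0, 0, 0]}, {"grip": 0.085, "linear": [0, 0, 0.055], "rot": [0, 0, 0]}, {"grip": 0.085, "linear": [0, 0, 0.065], "rot": [0, 0, 0]}, {"grip": 0.085, "linear": [0, 0, 0.067], "rot": [0, 0, 0]}]'

```text
clock: 4.2
tool_pos: [476.0, 106.0, 80.7]
orientation: [-0.001, -0.357, 0.934, 0.0]
ft_force: [0.1, 0.3, -0.3]
gripper_width: 84.7
```

>>> jog_arm --force 40 --targets '[{"grip": 0.06, "linear": [0, 0, 0], "rot": [0, 0, 0]}, {"grip": 0.05, "linear": [0, 0, 0], "rot": [0, 0, 0]}, {"grip": 0.042, "linear": [0, 0, 0], "rot": [0, 0, 0]}, {"grip": 0.03, "linear": [0, 0, 0], "rot": [0, 0, 0]}, {"grip": 0.03, "linear": [0, 0, 0], "rot": [0, 0, 0]}]'

```text
clock: 4.7
tool_pos: [476.7, 106.0, 81.5]
orientation: [-0.0, -0.357, 0.934, -0.0]
ft_force: [-0.4, -0.3, 6.2]
gripper_width: 39.5
```

>>> jog_arm --targets '[{"grip": 0.03, "linear": [0, 0, 0], "rot": [0, 0, 0]}, {"grip": 0.03, "linear": [0, 0, 0], "rot": [0, 0, 0]}, {"grip": 0.03, "linear": [0, 0, 0], "rot": [0, 0, 0]}]'

```text
clock: 5.0
tool_pos: [476.6, 106.0, 81.5]
orientation: [-0.001, -0.357, 0.934, -0.0]
ft_force: [-0.9, 0.6, 2.0]
gripper_width: 39.4
```

>>> jog_arm --targets '[{"grip": 0.03, "linear": [0, 0, -0.01], "rot": [0, 0, 0]}, {"grip": 0.03, "linear": [0, 0, -0.03], "rot": [0, 0, 0]}, {"grip": 0.03, "linear": [0, 0, -0.06], "rot": [0, 0, 0]}, {"grip": 0.03, "linear": [0, 0, -0.09], "rot": [0, 0, 0.1]}, {"grip": 0.03, "linear": [0, 0, -0.11], "rot": [0, 0, 0.24]}]'

```text
clock: 5.5
tool_pos: [477.1, 106.1, 193.8]
orientation: [0.001, -0.24, 0.971, -0.001]
ft_force: [0.4, -0.8, -0.9]
gripper_width: 39.4
```

```bash
python3 go.py 560 -151 190 72.3
```

```text
5.5 [477.096 106.12  193.789] q [-0.01   0.423  1.823 -0.001  0.894 -2.064] shift [ 0.046 -0.266  0.004] rot [0.    0.002 2.364] w 39.43276607690335
```

>>> jog_arm --targets '[{"grip": 0.03, "linear": [0.005, -0.027, 0], "rot": [0, 0, 0.14]}, {"grip": 0.03, "linear": [0.01, -0.053, 0], "rot": [0, 0, 0.28]}, {"grip": 0.03, "linear": [0.015, -0.08, 0], "rot": [0, 0, 0.42]}, {"grip": 0.03, "linear": [0.02, -0.107, 0], "rot": [0, 0, 0.56]}, {"grip": 0.03, "linear": [0.023, -0.133, 0], "rot": [0, 0, 0.7]}]'

```text
clock: 6.0
tool_pos: [518.4, -23.3, 194.4]
orientation: [0.001, 0.111, 0.994, -0.0]
ft_force: [-0.9, 0.3, -0.7]
gripper_width: 39.2
```

>>> jog_arm --targets '[{"grip": 0.03, "linear": [0, 0, 0], "rot": [0, 0, 0.14]}, {"grip": 0.03, "linear": [0, 0, 0], "rot": [0, 0, 0.28]}, {"grip": 0.03, "linear": [0, 0, 0], "rot": [0, 0, 0.42]}, {"grip": 0.03, "linear": [0, 0, 0], "rot": [0, 0, 0.56]}, {"grip": 0.03, "linear": [0, 0, 0], "rot": [0, 0, 0.7]}]'

```text
clock: 6.5
tool_pos: [518.0, -23.3, 194.7]
orientation: [0.0, 0.447, 0.894, -0.0]
ft_force: [0.9, 0.7, -1.1]
gripper_width: 39.8
```

```bash
python3 go.py 560 -151 180 72.3
```

```text
6.5 [517.967 -23.273 194.722] q [-0.26   0.456  1.751 -0.001  0.934 -0.903] shift [-0.127 -0.043  0.015] rot [0.    0.001 0.952] w 39.79468387422716
```

>>> jog_arm --targets '[{"grip": 0.03, "linear": [-0.025, -0.009, 0.003], "rot": [0, 0, 0.14]}, {"grip": 0.03, "linear": [-0.05, -0.017, 0.006], "rot": [0, 0, 0.28]}, {"grip": 0.03, "linear": [-0.075, -0.026, 0.009], "rot": [0, 0, 0.42]}, {"grip": 0.03, "linear": [-0.1, -0.034, 0.012], "rot": [0, 0, 0.56]}, {"grip": 0.03, "linear": [-0.127, -0.043, 0.015], "rot": [0, 0, 0.7]}]'

```text
clock: 7.0
tool_pos: [559.5, -151.3, 180.0]
orientation: [-0.0, 0.729, 0.685, -0.0]
ft_force: [0.3, -0.4, -1.0]
gripper_width: 39.3
```

>>> jog_arm --targets '[{"grip": 0.03, "linear": [0, 0, 0.01], "rot": [0, 0, 0.13]}, {"grip": 0.03, "linear": [0, 0, 0.02], "rot": [0, 0, 0.25]}, {"grip": 0.03, "linear": [0, 0, 0.03], "rot": [0, 0, 0.25]}, {"grip": 0.03, "linear": [0, 0, 0.03], "rot": [0, 0, 0.25]}]'

```text
clock: 7.4
tool_pos: [558.3, -150.6, 148.8]
orientation: [-0.002, 0.808, 0.59, -0.001]
ft_force: [0.4, 0.1, -1.7]
gripper_width: 39.2
```

```bash
python3 go.py 560.3 -151.1 101.5 72.3;  python3 - <<'E'
from h import *
s,t=capture("side"),capture("top")
a=cv2.resize(s[110:230,260:420],(400,300),interpolation=cv2.INTER_CUBIC);b=cv2.resize(t[180:300,380:540],(400,300),interpolation=cv2.INTER_CUBIC)
cv2.imwrite("pics/pre2.png",np.hstack([a,b])[...,::-1])
E
```

```text
7.4 [ 558.325 -150.636  148.761] q [-0.457  0.594  1.637 -0.     0.915 -0.147] shift [0.    0.002 0.047] rot [-0.004 -0.    -0.001] w 39.20546665169944
```

View pics/pre2.png

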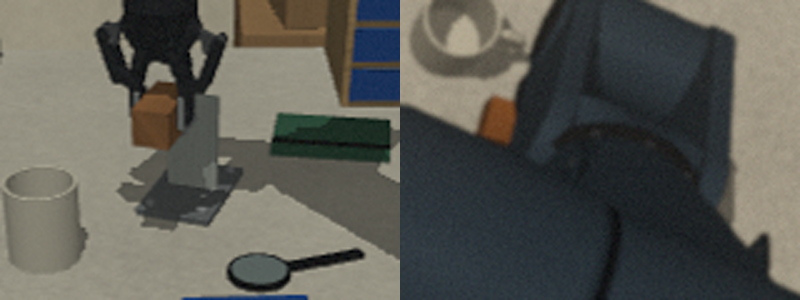

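The side crop shows the block level in the jaws, plain end towards the camera at about (155,125), in line in front of the gauge plate at (205,140). Next I lower it to peg height and check by projection.

>>> jog_arm --targets '[{"grip": 0.03, "linear": [0, 0.001, 0.015], "rot": [0, 0, 0]}, {"grip": 0.03, "linear": [0, 0.002, 0.03], "rot": [0, 0, 0]}, {"grip": 0.03, "linear": [0, 0.002, 0.042], "rot": [0, 0, 0]}, {"grip": 0.03, "linear": [0, 0.002, 0.047], "rot": [-0.004, 0, 0]}, {"grip": 0.03, "linear": [0, 0.002, 0.047], "rot": [-0.004, 0, 0]}]'

```text
clock: 8.0
tool_pos: [560.7, -151.2, 102.5]
orientation: [0.001, 0.808, 0.59, 0.001]
ft_force: [0.6, -0.2, -0.5]
gripper_width: 39.3
```

```bash
python3 go.py 560.3 -151.1 101.5 72.3;  python3 - <<'E'
from h import *
t,o,_=pose(); s=capture("side")
cs=[proj("side",o.apply([x,y,z+1.5])+t) for x in (40,) for y,z in ((20,-20),(-20,-20),(-20,20),(20,20))]
print(np.array(cs)); tip=proj("side",[540.5,-213,100]);print(tip, find_in("side","block"))
k=5;x0,y0=290,130;im=cv2.resize(s[y0:y0+90,x0:x0+120],None,fx=k,fy=k,interpolation=cv2.INTER_CUBIC)[...,::-1].copy()
cv2.polylines(im,[np.int32((np.array(cs)+.5-[x0,y0])*k)],True,(0,255,0),1)
cv2.imwrite("pics/low.png",im)
E
```

```text
8.0 [ 560.745 -151.216  102.468] q [-0.456  0.665  1.662  0.001  0.813 -0.147] shift [-0.    -0.001  0.001] rot [ 0.002 -0.    -0.001] w 39.28788560896478
[[311.306 170.636]
 [325.972 172.711]
 [326.041 186.664]
 [311.662 184.489]]
[331.45  162.788] [{'location': [430.1, 254.5, 24.6], 'conf': 0.88}, {'location': [566.0, -122.5, 112.6], 'conf': 0.71}]
```

View pics/low.png

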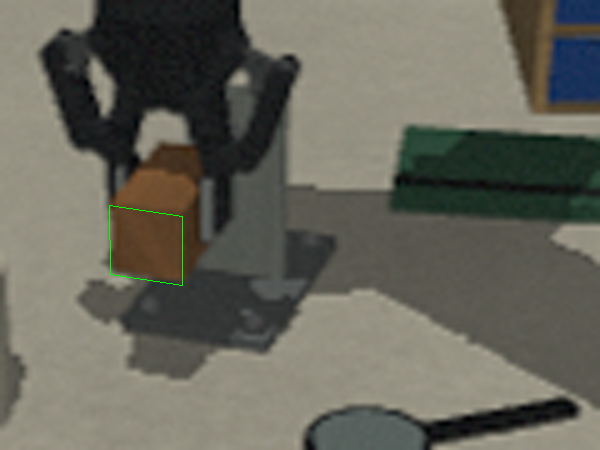

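The projected plain-end outline matches the picture to about 1 px (2 mm), which is within the 5 mm play. I'll advance slowly, watching the force.

>>> jog_arm --targets '[{"grip": 0.03, "linear": [-0.008, -0.001, 0.001], "rot": [0, 0, 0]}, {"grip": 0.03, "linear": [-0.015, -0.001, 0.001], "rot": [0, 0, 0]}, {"grip": 0.03, "linear": [-0.02, -0.001, 0.001], "rot": [0, 0, 0]}, {"grip": 0.03, "linear": [-0.025, -0.001, 0.001], "rot": [0, 0, 0]}, {"grip": 0.03, "linear": [-0.03, -0.001, 0.001], "rot": [0, 0, 0]}]'

```text
clock: 8.6
tool_pos: [551.3, -180.6, 102.5]
orientation: [0.002, 0.808, 0.589, 0.001]
ft_force: [-0.0, -0.5, 0.7]
gripper_width: 39.7
```

```bash
cat > st.py <<'E'
from h import *
t,o,s=pose();u=np.array([np.cos(np.radians(-107.7)),np.sin(np.radians(-107.7)),0]);v=np.array([-u[1],u[0],0])
b=o.apply([-0.7,0,1.5])+t-[540.5,-213,100]
F=np.mean([read_state()["ft_force"]],axis=0)
print(s["clock"],"block centre rel tip: along",b@u,"lat",b@v,"z",b[2],"floor past tip",b@u+5,"F along",F@u,"lat",F@v,"z",F[2],"w",s["gripper_width"])
E
python3 st.py
```

```text
8.6 block centre rel tip: along -33.469306346186244 lat 0.395904515036773 z 1.028689212106059 floor past tip -28.469306346186244 F along 0.45601442559049005 lat 0.1243477800393926 z 0.7456086668425135 w 39.665299936940514
```

>>> jog_arm --targets '[{"grip": 0.03, "linear": [-0.004, 0, 0.001], "rot": [-0.002, 0, 0]}, {"grip": 0.03, "linear": [-0.008, 0, 0.001], "rot": [-0.002, 0, 0]}, {"grip": 0.03, "linear": [-0.012, 0, 0.001], "rot": [-0.002, 0, 0]}, {"grip": 0.03, "linear": [-0.016, 0, 0.001], "rot": [-0.002, 0, 0]}, {"grip": 0.03, "linear": [-0.02, 0, 0.001], "rot": [-0.002, 0, 0]}]'

```text
clock: 9.1
tool_pos: [545.1, -199.8, 101.5]
orientation: [0.003, 0.808, 0.589, 0.002]
ft_force: [-0.8, 0.7, -1.4]
gripper_width: 39.3
```

```bash
python3 st.py
```

```text
9.1 block centre rel tip: along -13.222767765437027 lat 0.37449271162592873 z 0.023224651750936687 floor past tip -8.222767765437027 F along -0.42083217096759956 lat -0.9346402700297445 z -1.3568777535526428 w 39.349986845461686
```

>>> jog_arm --targets '[{"grip": 0.03, "linear": [-0.003, 0, 0], "rot": [0, 0, 0]}, {"grip": 0.03, "linear": [-0.006, 0, 0], "rot": [0, 0, 0]}, {"grip": 0.03, "linear": [-0.008, 0, 0], "rot": [0, 0, 0]}, {"grip": 0.03, "linear": [-0.009, 0, 0], "rot": [0, 0, 0]}, {"grip": 0.03, "linear": [-0.01, 0, 0], "rot": [0, 0, 0]}]'

```text
clock: 9.6
tool_pos: [542.0, -208.9, 101.5]
orientation: [0.002, 0.808, 0.589, 0.002]
ft_force: [0.8, 3.7, -0.8]
gripper_width: 39.5
```

```bash
python3 st.py
```

```text
9.6 block centre rel tip: along -3.6679931364209377 lat 0.20982321714162946 z -0.009209295957916197 floor past tip 1.3320068635790623 F along -3.768143432574575 lat -0.3877782633765937 z -0.8492754608410458 w 39.53813996729717
```

>>> jog_arm --targets '[{"grip": 0.03, "linear": [-0.001, 0, 0], "rot": [0, 0, 0]}, {"grip": 0.03, "linear": [-0.002, 0, 0], "rot": [0, 0, 0]}, {"grip": 0.03, "linear": [-0.003, 0, 0], "rot": [0, 0, 0]}, {"grip": 0.03, "linear": [-0.003, 0, 0], "rot": [0, 0, 0]}, {"grip": 0.03, "linear": [-0.003, 0, 0], "rot": [0, 0, 0]}]'

```text
clock: 10.1
tool_pos: [541.1, -211.6, 101.5]
orientation: [0.002, 0.808, 0.589, 0.002]
ft_force: [1.5, 3.6, 0.5]
gripper_width: 39.0
```

```bash
python3 st.py
python3 - <<'E'
from h import *
k=5;x0,y0=300,130;F=[]
for i in range(12):
    s=capture("side"); F.append(read_state()["ft_force"])
F=np.array(F);u=np.array([-.304,-.953,0]);print((F@u),(F@u).mean(),F.mean(0))
cv2.imwrite("pics/push.png",cv2.resize(s[y0:y0+90,x0:x0+120],None,fx=k,fy=k,interpolation=cv2.INTER_CUBIC)[...,::-1])
E
```

```text
10.1 block centre rel tip: along -0.8246523947272179 lat 0.14662040785806082 z -0.03122638514552989 floor past tip 4.1753476052727825 F along -3.9362598468524337 lat 0.36473643764024166 z 0.4653119286566101 w 39.020475227853
[-4.444 -4.035 -4.97  -3.523 -3.984 -4.039 -4.539 -4.564 -4.001 -4.347
 -4.213 -4.335] -4.249430029483147 [1.339 4.032 0.068]
```

View pics/push.png

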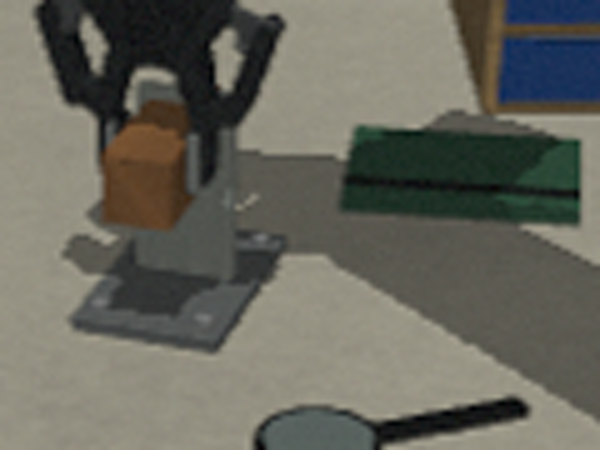

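The block is over the peg with a steady push of about 4.2 N, inside the spring's 1.2–4.8 N and not bottomed. To test that it is the spring, I'll ease back 2 mm and keep holding.

>>> jog_arm --targets '[{"grip": 0.03, "linear": [0.001, 0, 0], "rot": [0, 0, 0]}, {"grip": 0.03, "linear": [0.002, 0, 0], "rot": [0, 0, 0]}, {"grip": 0.03, "linear": [0.002, 0, 0], "rot": [0, 0, 0]}, {"grip": 0.03, "linear": [0.002, 0, 0], "rot": [0, 0, 0]}, {"grip": 0.03, "linear": [0.002, 0, 0], "rot": [0, 0, 0]}]'

```text
clock: 11.2
tool_pos: [541.7, -209.9, 101.5]
orientation: [0.002, 0.808, 0.589, 0.002]
ft_force: [1.9, 3.9, -0.9]
gripper_width: 39.6
```

```bash
python3 st.py
python3 - <<'E'
from h import *
F=[]
for i in range(20):
    s=capture("side"); F.append(read_state()["ft_force"])
F=np.array(F);u=np.array([-.304,-.953,0]);print((F@u).mean(),(F@u).std(),F.mean(0))
E
```

```text
11.2 block centre rel tip: along -2.6476878509158754 lat 0.19574382443248287 z -0.0032743156401267015 floor past tip 2.3523121490841246 F along -4.347036797459683 lat 0.6499691987698004 z -0.9126963193733414 w 39.64247123491423
-3.9527969062916517 0.5390565878347336 [ 1.506  3.667 -0.12 ]
```

The force fell with the retreat and held steady for 1 s, so the spring is pushed in. Now I draw off, and check that the force returns to zero.

>>> jog_arm --targets '[{"grip": 0.03, "linear": [0.008, 0, 0], "rot": [0, 0, 0]}, {"grip": 0.03, "linear": [0.018, 0, 0], "rot": [0, 0, 0]}, {"grip": 0.03, "linear": [0.028, 0, 0], "rot": [0, 0, 0]}, {"grip": 0.03, "linear": [0.04, 0, 0], "rot": [0, 0, 0]}, {"grip": 0.03, "linear": [0.055, 0, 0], "rot": [0, 0, 0]}]'

```text
clock: 12.7
tool_pos: [558.8, -156.7, 101.5]
orientation: [0.002, 0.808, 0.589, 0.002]
ft_force: [0.2, -0.3, -1.0]
gripper_width: 39.3
```

>>> jog_arm --targets '[{"grip": 0.03, "linear": [0.015, 0, 0], "rot": [0, 0, 0]}, {"grip": 0.03, "linear": [0.03, 0, -0.01], "rot": [0, 0, 0]}, {"grip": 0.03, "linear": [0.03, 0, -0.05], "rot": [0, 0, 0]}, {"grip": 0.03, "linear": [0.03, 0, -0.1], "rot": [0, 0, 0]}, {"grip": 0.03, "linear": [0.03, 0, -0.14], "rot": [0, 0, 0]}]'

```text
clock: 13.2
tool_pos: [567.8, -126.7, 244.6]
orientation: [0.003, 0.808, 0.59, 0.002]
ft_force: [1.2, -0.4, -0.2]
gripper_width: 39.8
```

```bash
python3 st.py
python3 - <<'E'
from h import *
F=[]
for i in range(10):
    s=capture("side"); F.append(read_state()["ft_force"])
F=np.array(F);u=np.array([-.304,-.953,0]);print((F@u).mean(),(F@u).std(),F.mean(0)); print(pose()[2]["joint_positions"])
E
```

```text
13.2 block centre rel tip: along -89.78368418597539 lat -0.17771741852966455 z 143.0530994212285 floor past tip -84.78368418597539 F along 0.03030016273555941 lat 1.2290470801719338 z -0.1910431445654922 w 39.82802515669217
0.13879331557194988 0.5014165399684387 [ 0.27  -0.232 -0.503]
[-0.414  0.473  1.554  0.001  1.112 -0.104]
```

>>> jog_arm --targets '[{"grip": 0.03, "linear": [0, 0, -0.01], "rot": [0, -0.13, 0]}, {"grip": 0.03, "linear": [0, 0, -0.02], "rot": [0, -0.26, 0]}, {"grip": 0.03, "linear": [0, 0, -0.03], "rot": [0, -0.39, 0]}, {"grip": 0.03, "linear": [0, 0, -0.04], "rot": [0, -0.52, 0]}, {"grip": 0.03, "linear": [0, 0, -0.05], "rot": [0, -0.65, 0]}]'

```text
clock: 14.2
tool_pos: [566.5, -127.3, 290.1]
orientation: [0.191, 0.765, 0.558, -0.259]
ft_force: [0.4, 0.1, -1.7]
gripper_width: 39.5
```

```bash
cat > up.py <<'E'
from h import *
t,o,s=pose();M=o.as_matrix();h=-M[:,0]
ax=np.cross(h,[0,0,1]);n=np.linalg.norm(ax);ang=np.arctan2(n,h[2])
print(s["clock"],t,s["joint_positions"],"hole dir",h,"tilt deg",np.degrees(ang),"rot",M.T@(ax/n*ang),"w",s["gripper_width"],s["ft_force"],"qd",np.abs(s["qd"]).max())
E
python3 up.py
```

```text
14.2 [ 566.521 -127.269  290.116] [-0.121  0.535  1.461 -0.661  1.344  0.411] hole dir [-0.244 -0.755  0.609] tilt deg 52.505173002073 rot [ 0.    -0.916 -0.004] w 39.45246492138823 [ 0.406  0.06  -1.75 ] qd 1.1613574776723727
```

```bash
cat > up2.py <<'E'
from h import *
import sys
a=np.radians(float(sys.argv[1]));z=np.array([np.cos(a),np.sin(a),0]);x=np.array([0,0,-1.]);y=np.cross(z,x)
l,w=plan([float(v) for v in sys.argv[2:5]],R.from_matrix(np.c_[x,y,z]));print("shift",l,"rot",w,np.linalg.norm(w))
E
python3 up2.py -60 560 -120 300; python3 up2.py -75 560 -120 300
```

```text
shift [-0.002 -0.008 -0.011] rot [-0.772 -0.86  -0.384] 1.2177192133979067
shift [-0.002 -0.008 -0.011] rot [-0.53  -0.89  -0.265] 1.068672336937332
```

>>> jog_arm --targets '[{"grip": 0.03, "linear": [0, -0.002, -0.002], "rot": [-0.08, -0.09, -0.04]}, {"grip": 0.03, "linear": [0, -0.003, -0.004], "rot": [-0.16, -0.18, -0.08]}, {"grip": 0.03, "linear": [0, -0.004, -0.006], "rot": [-0.24, -0.27, -0.12]}, {"grip": 0.03, "linear": [0, -0.006, -0.008], "rot": [-0.32, -0.36, -0.16]}, {"grip": 0.03, "linear": [0, -0.008, -0.01], "rot": [-0.4, -0.445, -0.2]}]'

```text
clock: 14.7
tool_pos: [560.9, -118.2, 297.1]
orientation: [0.43, 0.577, 0.616, -0.322]
ft_force: [-0.0, -0.2, -1.3]
gripper_width: 39.7
```

```bash
python3 up.py; python3 up2.py -60 560 -120 300
```

```text
14.7 [ 560.944 -118.229  297.139] [ 0.044  0.569  1.762 -1.325  1.185  0.793] hole dir [-0.034 -0.433  0.901] tilt deg 25.744957303050235 rot [ 0.    -0.438 -0.102] w 39.69615157021911 [-0.017 -0.192 -1.338] qd 1.4367258531045326
shift [-0.003 -0.001  0.   ] rot [-0.367 -0.413 -0.183] 0.5822730236254944
```

q4 is nearing its limit at -1.43, so I'll fit a quick kinematic model and choose a final pose well inside the ranges.

```bash
cat > fk.py <<'E'
from h import *
from scipy.optimize import least_squares
D=[([-1.355,.527,1.433,0,1.181,-.178],[239.85,-577.12,245.32],[0,.981,.196,0]),
([-1.052,.316,1.815,0,1.01,-.621],[321.53,-339.49,245.48],[0,.842,.539,0]),
([-.574,.246,1.927,0,.967,-.888],[397.43,-124.85,245.73],[0,.588,.809,0]),
([-.005,.415,1.815,-.001,.91,-1.811],[477.55,108.29,199.43],[.001,-.118,.993,0]),
([-.457,.594,1.637,0,.915,-.147],[558.3,-150.6,148.8],[-.002,.808,.59,-.001]),
([-.456,.665,1.662,.001,.813,-.147],[560.7,-151.2,102.5],[.001,.808,.59,.001]),
([-.414,.473,1.554,.001,1.112,-.104],[567.8,-126.7,244.6],[.003,.808,.59,.002]),
([-.121,.535,1.461,-.661,1.344,.411],[566.5,-127.3,290.1],[.191,.765,.558,-.259]),
([.044,.569,1.762,-1.325,1.185,.793],[560.9,-118.2,297.1],[.43,.577,.616,-.322])]
Ry=lambda a:R.from_rotvec([0,a,0]);Rz=lambda a:R.from_rotvec([0,0,a])
def fk(q,p,s=(1,1)):
    L1,L2,off,z0,T,e1,e2=p
    B=Rz(q[0]);A=B*Ry(q[1]);F=A*Ry(q[2]);W=F*Rz(s[0]*q[3])*Ry(q[4]);E=W*Rz(s[1]*q[5]+C)
    return B.apply([0,off,z0])+A.apply([e1,0,L1])+F.apply([e2,0,L2])+E.apply([0,0,T]),E
C=np.pi/2
def fit():
    best=None
    global C
    for s in ((1,1),(-1,1),(1,-1),(-1,-1)):
      for C in (np.pi/2,-np.pi/2,0,np.pi):
        def g(p):
            o=[]
            for q,t,w in D:
                x,E=fk(q,p,s);o+=list(x-t)+list(300*(E.inv()*R.from_quat([w[1],w[2],w[3],w[0]])).as_rotvec())
            return np.array(o)
        r=least_squares(g,[400,400,110,300,200,0,0])
        if best is None or r.cost<best[0]: best=(r.cost,r.x,s,C,np.abs(r.fun).max())
    C=best[3];return best
E
python3 - <<'E'
import fk
from fk import *
b=fit();print(b);_,p,s,c,_=b
lo=np.array([-3.08,-.75,.22,-1.43,0,-2.85]);hi=np.array([3.08,2.2,2.44,4.57,2.65,2.85])
q0=np.array(D[-1][0])
for yaw in (-90,-60,-30,0):
  for z in (300,400,500):
    for rr in (500,600,700):
      a=np.radians(yaw);Z=np.array([np.cos(a),np.sin(a),0]);X=np.array([0,0,-1.]);M=R.from_matrix(np.c_[X,np.cross(Z,X),Z])
      t=np.array([rr,-60,z])
      def g(q):
        x,E=fk.fk(q,p,s);return np.r_[(x-t)/300,(E.inv()*M).as_rotvec()]
      r=least_squares(g,np.clip(q0,lo+.01,hi-.01),bounds=(lo,hi))
      if r.cost<1e-6: print(yaw,z,rr,r.x,"margin",np.minimum(r.x-lo,hi-r.x).min())
E
```

```text
(np.float64(11.80340410442999), array([587.822, 394.35 , 111.042, 274.009, 282.155,  -2.677, 113.47 ]), (1, 1), 1.5707963267948966, np.float64(3.83581400406743))Traceback (most recent call last):
  File "<stdin>", line 13, in <module>
    return func(*args, **kwargs)
    vector_fun = VectorFunction(
        fun_wrapped,
    ...<6 lines>...
        workers=workers
    )
    self._update_fun()
    ~~~~~~~~~~~~~~~~^^
    self.f = self.fun_wrapped(xp_copy(self.x))
             ~~~~~~~~~~~~~~~~^^^^^^^^^^^^^^^^^
    return np.atleast_1d(self.fun(x))
                         ~~~~~~~~^^^
    return self.f(x, *self.args, **self.kwargs)
           ~~~~~~^^^^^^^^^^^^^^^^^^^^^^^^^^^^^^
  File "<stdin>", line 12, in g
AttributeError: 'function' object has no attribute 'fk'
```

Run:
```python
from fk import *
p=np.array([587.8,394.35,111.04,274.0,282.16,-2.68,113.47])
lo=np.array([-3.08,-.75,.22,-1.43,0,-2.85]);hi=np.array([3.08,2.2,2.44,4.57,2.65,2.85])
q0=np.array(D[-1][0])
for yaw in (-110,-85,-60,-30):
  for z in (300,400,500):
    for rr in (500,600,700):
      a=np.radians(yaw);Z=np.array([np.cos(a),np.sin(a),0]);X=np.array([0,0,-1.]);M=R.from_matrix(np.c_[X,np.cross(Z,X),Z])
      t=np.array([rr,-100,z])
      def g(q):
        x,E=fk(q,p);return np.r_[(x-t)/300,(E.inv()*M).as_rotvec()]
      r=least_squares(g,q0,bounds=(lo,hi))
      if r.cost<1e-6: print(yaw,z,rr,r.x,"margin",np.minimum(r.x-lo,hi-r.x).min())
```

```text
-110 300 500 [ 0.09   0.834  1.586 -1.232  1.855  0.898] margin 0.19787829470566543
-110 300 600 [ 0.077  0.92   1.313 -1.298  1.903  0.709] margin 0.13158902747009638
-110 300 700 [ 0.068  1.033  1.    -1.376  1.941  0.499] margin 0.0539966531139775
-110 400 500 [ 0.09   0.681  1.553 -1.289  1.912  0.712] margin 0.14056540820519658
-110 400 600 [ 0.077  0.791  1.282 -1.356  1.942  0.542] margin 0.07425225209094166
-110 500 500 [ 0.09   0.551  1.478 -1.366  1.962  0.499] margin 0.06390281429868439
-110 500 600 [ 0.077  0.682  1.209 -1.429  1.974  0.349] margin 0.0011885537024598491
```

Run:
```python
from fk import *
p=np.array([587.8,394.35,111.04,274.0,282.16,-2.68,113.47])
lo=np.array([-3.08,-.75,.22,-1.43,0,-2.85]);hi=np.array([3.08,2.2,2.44,4.57,2.65,2.85])
q=np.array(D[-1][0]);t0,o,_=pose();yaw=-122;t1=np.array([540,-120,300.])
a=np.radians(yaw);Z=np.array([np.cos(a),np.sin(a),0]);X=np.array([0,0,-1.]);M=R.from_matrix(np.c_[X,np.cross(Z,X),Z])
l,w=plan(t1,M);print(l,w)
for f in np.linspace(0,1,8):
    t=t0+f*(t1-t0);E0=o*R.from_rotvec(w*f)
    r=least_squares(lambda q:np.r_[(fk(q,p)[0]-t)/300,(fk(q,p)[1].inv()*E0).as_rotvec()],np.clip(q,lo+1e-3,hi-1e-3),bounds=(lo,hi));q=r.x;print(f,q,r.cost, "wrist",t-282*E0.as_matrix()[:,2])
```

```text
[-0.004 -0.021 -0.003] [ 0.696 -0.455  0.057]
0.0 [ 0.043  0.569  1.762 -1.326  1.184  0.792] 1.3282564598782306e-21 wrist [516.625 133.423 416.431]
0.14285714285714285 [ 0.058  0.619  1.703 -1.287  1.313  0.785] 1.0814104923512932e-28 wrist [542.268 142.833 402.393]
0.2857142857142857 [ 0.066  0.669  1.643 -1.256  1.438  0.78 ] 2.6482580743428745e-29 wrist [568.271 148.474 387.097]
0.42857142857142855 [ 0.066  0.718  1.583 -1.231  1.558  0.777] 3.212896251047278e-30 wrist [594.222 150.263 370.767]
0.5714285714285714 [ 0.06   0.767  1.524 -1.213  1.673  0.775] 1.2493007731900828e-29 wrist [619.711 148.173 353.641]
0.7142857142857142 [ 0.048  0.815  1.467 -1.198  1.785  0.775] 3.11519697835781e-29 wrist [644.335 142.227 335.966]
0.8571428571428571 [ 0.032  0.86   1.412 -1.188  1.894  0.777] 1.946883706099121e-28 wrist [667.701 132.508 317.999]
1.0 [ 0.012  0.904  1.361 -1.181  1.999  0.78 ] 1.2222768741761215e-27 wrist [689.437 119.15  300.   ]
```

>>> jog_arm --targets '[{"grip": 0.03, "linear": [0, -0.004, 0], "rot": [0.087, -0.057, 0.007]}, {"grip": 0.03, "linear": [-0.001, -0.008, 0], "rot": [0.174, -0.114, 0.014]}, {"grip": 0.03, "linear": [-0.002, -0.012, -0.001], "rot": [0.261, -0.171, 0.021]}, {"grip": 0.03, "linear": [-0.003, -0.015, -0.002], "rot": [0.348, -0.228, 0.028]}, {"grip": 0.03, "linear": [-0.003, -0.018, -0.002], "rot": [0.435, -0.284, 0.036]}]'

```text
clock: 15.2
tool_pos: [542.8, -119.5, 297.9]
orientation: [0.382, 0.615, 0.454, -0.519]
ft_force: [0.2, 0.4, -1.0]
gripper_width: 39.1
```

```bash
python3 up.py; python3 up2.py -122 540 -120 300
```

```text
15.2 [ 542.796 -119.516  297.859] [ 0.057  0.783  1.513 -1.204  1.716  0.782] hole dir [-0.05  -0.162  0.986] tilt deg 9.762569642684936 rot [ 0.   -0.17  0.  ] w 39.070375924157254 [ 0.227  0.351 -1.005] qd 0.9795954506974945
shift [-0.002 -0.003  0.001] rot [ 0.258 -0.169  0.023] 0.30981633064020914
```

>>> jog_arm --targets '[{"grip": 0.03, "linear": [-0.001, -0.001, 0], "rot": [0.086, -0.056, 0.008]}, {"grip": 0.03, "linear": [-0.002, -0.003, 0.001], "rot": [0.172, -0.113, 0.015]}, {"grip": 0.03, "linear": [-0.002, -0.003, 0.001], "rot": [0.258, -0.169, 0.023]}, {"grip": 0.03, "linear": [-0.002, -0.003, 0.001], "rot": [0.258, -0.169, 0.023]}, {"grip": 0.03, "linear": [-0.002, -0.003, 0.001], "rot": [0.258, -0.169, 0.023]}]'

```text
clock: 15.7
tool_pos: [539.5, -120.2, 298.4]
orientation: [-0.343, -0.618, -0.344, 0.618]
ft_force: [-0.8, -0.4, -0.3]
gripper_width: 39.4
```

```bash
python3 up.py
python3 - <<'E'
from h import *
s=capture("side");t=capture("top");c=np.int32(proj("side",[540,-120,300])),np.int32(proj("top",[540,-120,300]));print(c)
f=lambda im,c:cv2.resize(im[max(c[1]-60,0):max(c[1]-60,0)+120,c[0]-80:c[0]+80],(400,300),interpolation=cv2.INTER_CUBIC)
a=np.vstack([np.hstack([f(s,c[0]),f(t,c[1])]),np.hstack([cv2.resize(s,(400,300)),cv2.resize(t,(400,300))])])
cv2.imwrite("pics/fin.png",a[...,::-1])
for n in("jar","mug","balance","lens"): print(n,[[(np.round(d["location"]).tolist(),round(d["conf"],2)) for d in find_in(k,n)[:1]] for k in("side","top")])
E
python3 up.py
```

```text
15.7 [ 539.472 -120.216  298.388] [ 0.013  0.906  1.36  -1.181  1.998  0.779] hole dir [ 0.001 -0.001  1.   ] tilt deg 0.10426908273629076 rot [-0.    -0.001  0.002] w 39.39504191146924 [-0.814 -0.385 -0.275] qd 0.03179514150104764
(array([331, 100], dtype=int32), array([432, 226], dtype=int32))
jar [[([607.0, 366.0, 69.0], 0.81)], []]
mug [[([688.0, -84.0, 62.0], 0.7)], [([718.0, -124.0, 52.0], 0.72)]]
balance [[([482.0, 371.0, 8.0], 0.78)], [([443.0, -78.0, 5.0], 0.3)]]
lens [[([443.0, -78.0, 11.0], 0.96)], [([445.0, -79.0, 8.0], 0.82)]]
16.2 [ 539.501 -119.737  300.009] [ 0.013  0.904  1.359 -1.181  1.999  0.779] hole dir [-0.001 -0.     1.   ] tilt deg 0.07051611322198842 rot [ 0.    -0.001 -0.001] w 39.03640745157651 [ 0.202  0.457 -0.239] qd 0.005168284610834106
```

View pics/fin.png

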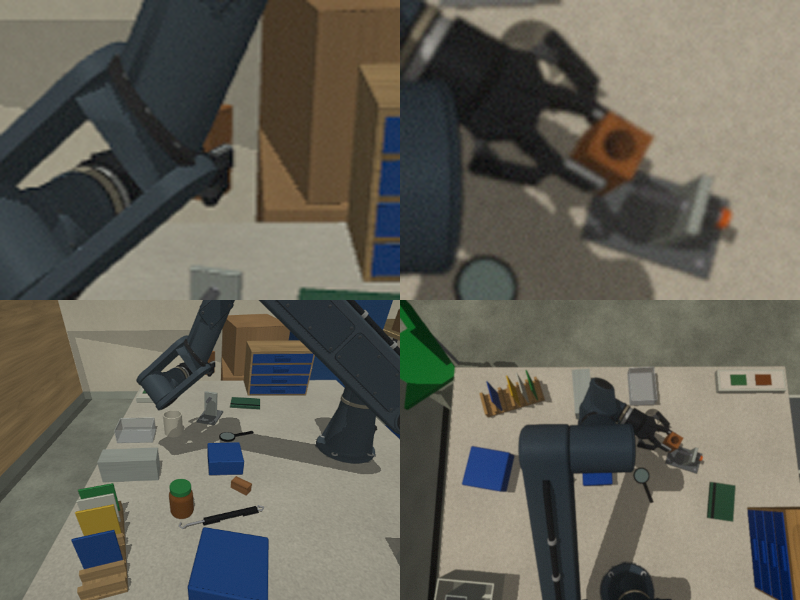

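The top view shows the block in the jaws at crop (610,148) with the hole facing up. The bystanders that are visible haven't moved.

```bash
python3 -c "
from plant import *
print(r.close_job())"
```

```text
the job is handed in; nothing more can be done
None
```

I gauged the hole on the sprung peg, and handed in the job with the block held hole-up, upright and still in the gripper. No verdict is reported.

- **Block:** I picked up the larger brown block from the smaller blue riser. Its hole was at the +x/+y end.
- **Gauge:** I slid the hole level over the peg. The push was a steady 4 to 4.3 N, inside the 1.2–4.8 N spring range, and I held it for about 2 s. It dropped slightly when I eased back 2 mm, and fell to zero once the block was off.
- **Final pose:** The tool is tilted 0.1° from upright and the block's centre is about 300 mm above the table, so its lower end is about 260 mm clear. The opening is 39 mm, the arm is still and no contact force shows. The top picture shows the hole facing up.
- **Checks that disagreed:**
  - The spring force suggests the peg was pushed in about 8–10 mm, while camera geometry gave only 2–4 mm. I put that down to position error; in both cases the spring was pushed in and not bottomed.
  - The side camera found the jar, mug, balance and lens where they had been, apart from a 22 mm x difference for the lens. The top camera had it unmoved, so that first side reading looks off.
  - At the end the arm hid the jar and balance from the top camera. It also gave the mug 29 mm further in x, where the mug was partly hidden; the side camera had it unmoved.

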